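# Rebuild the analyser's carousel drive stack

### The job

Rebuild the stack on the drive unit's stepped spindle: first thread the steel spacer collar down the spindle fully home on the housing, then take the grooved belt pulley out of the parts stand and thread it down on top of the collar, fully home and flat. The pulley stands on edge, so lay it down flat on the bench (the black mat is free for this) and take it again by its rim. Leave the blank disc in the stand, and the bottle and the screwdriver where they are.

Things in the scene. Friction and masses are not known exactly. Their poses are not given: they have to be found in the camera images.
- drive: Drive unit, fixed to the bench: grey box housing 110 x 110 x 30 high with a steel stepped spindle upright in the middle of its top. Origin at the centre of its underside, z up along the spindle.
- seat (a point): Foot of the spindle, on its axis, on the housing's top (30 above the bench). From here the thick step, diameter 26, runs up to 13 above the seat and then tapers to diameter 20 at 16 above the seat; from there the thin shaft, diameter 18, runs up to 44 above the seat, then tapers to diameter 10 at the tip. Nothing else stands on the housing.
- spindle_tip (a point): Top of the spindle, on its axis, 80 above the bench (50 above the seat).
- collar: Spacer collar: plain steel ring, outside diameter 58, bore 28, 18 high, about 0.2 kg, lying flat and loose on the bench. Origin at the centre of its underside, z up along its bore. Home when its underside is on the housing; its top is then 18 above the seat.
- pulley: Belt pulley: aluminium ring 16 thick, through bore 20, outside diameter 52 at its two 3 thick flanges, belt groove of diameter 47 between; 0.08 kg, both faces alike. Origin at its very centre, x along the bore. Starts on edge (bore level) in either slot of the stand, centre 32, top 58 above the bench. The bore does not pass the spindle's thick step; home when resting on the collar.
- blank: Blank disc, without a bore: plain solid aluminium disc of diameter 52, 16 thick, both faces plain, standing on edge in the other slot of the stand. Origin at its centre, x along its axis. Stays where it is.
- stand: Parts stand, fixed: slate-coloured plastic base 124 x 68 with two slots 80 apart along its x axis (40 either side of the middle), each between two upright walls that reach 18 above the bench; a disc lifts straight up out of its slot. The discs' axes lie along the stand's x. Origin at the centre of its underside.
- mat: Thin black rubber mat, fixed, 120 x 120 x 2 thick, empty: room to lay a part down. Origin at the centre of its underside.
- bottle: Bystander: white bottle, diameter 64, 130 high, origin at the centre of its underside.
- driver: Bystander: screwdriver 160 long lying on the bench.
There are look-alikes about, which are no part of the job. There is more than one size of the drive; the one meant has the size given above.

How it is judged:
On the way:
1. the collar is home on the housing, around the spindle, and let go (horizontal distance between collar and seat below 0.003 m and z of collar in the frame of seat below 0.002 m and angle between the z axis of collar and the z axis of seat, either way round below 0.06 rad and contact force between the fingers and collar below 0.1 N), for 0.2 s.
At the end, for the whole second after the job is handed in: Collar flat on the housing around the spindle (centred to 3 mm, underside within 2 mm of the seat), pulley flat on the collar (centred to 3 mm, its centre at most 28.5 mm above the seat; 26 is home), both square to 0.06 rad and at rest; blank disc still in the stand (horizontal distance between each of collar, pulley and seat below 0.003 m and z of collar in the frame of seat below 0.002 m and angle between the z axis of collar and the z axis of seat, either way round below 0.06 rad and z of pulley in the frame of seat below 0.0285 m and angle between the x axis of pulley and the z axis of seat, either way round below 0.06 rad and linear speed of each of pulley, collar below 0.01 m/s and distance between blank and stand below 0.07 m); the robot touches nothing.
It fails at once if the blank disc is moved more than 20 mm (distance of blank from where it was at the start of the episode above 0.02 m).
It fails at once if the bottle or the screwdriver is moved more than 30 mm (distance of any of bottle, driver from where it was at the start of the episode above 0.03 m).
It also fails if it takes over 67 s, if anything falls off the work surface, if the arm or the gripper's body presses on something with over 40 N, if the wrist force passes 120 N, or if a joint passes its speed limit or range.

### The arm

A 6-joint arm with a two-finger parallel gripper is mounted at the origin on the work surface. World frame = base frame: x ahead of the robot, y to its left, z up, the work surface at z = 0. Lengths are in m, angles in rad, forces in N, time in s.
With the tool pointing down it reaches from about 0.275 to 0.825 m from the base axis. Payload 4.9 kg.
Tool frame: the origin (TCP) lies midway between the tips of the shut fingers; the grasp point (between the pads) lies 19 mm behind it (bot.grip_depth is the distance from the TCP to the grasp point, in m); z points along the fingers, y is the line along which they close (so a half turn about z gives the same grasp; the last joint's range is limited). The gripper opens to 85 mm and grips with 20 to 120 N. Pads are 22 mm wide; open, the fingers measure 114 mm over their backs; the gripper's body (76 mm by 85 mm) begins 54 mm behind the grasp point. The pads swing forward as they close: fully open they stand 13 mm farther back than shut.
Start: joints at [-0.134, 0.326, -0.193, 1.052, 0, 1.437], TCP at [0.55, 0, 0.21] pointing down, gripper open.
Joint ranges: [-2.65, 2.65], [-0.97, 1.79], [-1.3, 1.35], [-1.93, 2.1], [-1.47, 1.37], [-3.14, 3.14]. Speed limits (rad/s): [2.57, 2.57, 3.14, 3.14, 3.14, 3.14].

### API

Orientations are given as a unit quaternion [w, x, y, z].
In Python, from cell import bot gives the robot as it stands. Calls block until the motion is done:
- bot.move_pose(position, orientation): joint-space move of the TCP to a pose.
- bot.move_linear(position, speed=0.15, rotation=None, until_force=None): straight line of the TCP; rotation=None keeps the orientation; speed is the mean speed in m/s. With until_force (N) it stops when the force on the tool has changed by that much, and returns True; else False.
- bot.goto_joints(angles): joint-space move.
- bot.set_gripper(opening, grasp_force=None): opening from 0.0 (shut) to 1.0 (fully open); grasp_force is the grip in N (None keeps the last); returns when the fingers have stopped.
- bot.wait(seconds).
- bot.solve_ik(position, orientation): joint angles nearest the present ones, or None.
- bot.camera(name): name is "scene" or "side" or "wrist"; returns the picture (400x640x3 uint8, red, green, blue); there is no depth.
- bot.calibration(name): a dict with "mtx" (3x3 intrinsics, pixels), "k1" (the pictures are not rectified: a ray, as slopes to the right and down, at radius r is drawn at 1 + k1 r^2 times it, then the intrinsics apply), "extrinsics" (4x4, takes a point from world to camera coordinates); the wrist camera has in their place "hand_eye" (4x4, takes a point from camera to tool coordinates, whose origin is the TCP and whose axes are the flange's). Camera axes: x right, y down, z forward; pixel columns grow to the right and rows downward; lengths in m; the calibration is good to about 2 mm. A picture is of the moment at which its call begins: read the wrist's pose just before it. calibration takes no time and is no camera call.
A pose or a line that the arm cannot do raises bot.PlanningError and nothing moves.
- bot.close_job(): hands the job in; it is judged then, once.
Trained networks look in the newest picture that a camera, given by its name, has taken for a name from the list of things; names that differ only in an ending like _2 or _b are one class to them, and where a whole thing is asked for, a point or a joint stands for the part that bears it (a point fixed in the world has none). Each returns a list of dicts, best first, with "confidence" (0 to 1); they miss things now and then, are a little off and sometimes report something else, mostly with a low value. They report only what shows in the picture. A call takes as long as a camera call. They do not tell look-alikes from the thing itself.
- bot.search_frame(camera, thing): "bbox" ([left, top, width, height] in pixels, round what is visible of it).
Readings, each from a call of its own:
- bot.read_clock(): time.
- bot.read_joint_positions(): joint angles.
- bot.read_joint_vel(): joint speeds.
- bot.read_joint_efforts(): joint torques, N m.
- bot.read_position(): TCP position.
- bot.read_tool_rot(): TCP orientation.
- bot.read_ft_force(): force on the tool from outside, world axes, zero at the start.
- bot.read_moment(): the same for the moment, N m.
- bot.read_gripper_width(): opening from 0.0 (shut) to 1.0 (fully open).
- bot.read_finger_force(): force on a finger pad.
Only numpy, scipy, OpenCV 4.12 (cv2) and the standard library are available. Lean on these libraries where they do the work, as an engineer would, in place of code of your own. Each camera call takes 0.05 s, during which the arm holds its last target. There are 200 camera calls.

## Working session

There is one attempt and no reset: what is moved stays moved. The work goes in short steps, each a Python script; the robot and the scene stay as the last script left them, time stands still between calls to the robot, and variables do not carry over. Pictures are saved under pics/ and viewed, at most 14 in all, crops included, and the job is handed in when it is done.

```bash
ls; mkdir -p pics; cat > h.py <<'E'
import numpy as np, cv2
from cell import bot
from scipy.spatial.transform import Rotation as R
def save(n,im): cv2.imwrite('pics/'+n+'.png',im[:,:,::-1])
def T_wc(name):
    "camera->world"
    c=bot.calibration(name)
    if 'extrinsics' in c: return np.linalg.inv(np.array(c['extrinsics']))
    p=np.array(bot.read_position()); q=np.array(bot.read_tool_rot())
    T=np.eye(4); T[:3,:3]=R.from_quat(q[[1,2,3,0]]).as_matrix(); T[:3,3]=p
    return T@np.array(c['hand_eye'])
def dist(name):
    # forward: scale 1+k1 r^2 == opencv k1
    c=bot.calibration(name); return np.array(c['mtx'],float),np.array([c['k1'],0,0,0,0.])
def ray(name,uv,T):
    K,d=dist(name)
    n=cv2.undistortPoints(np.array(uv,float).reshape(-1,1,2),K,d).reshape(-1,2)
    v=np.c_[n,np.ones(len(n))]@T[:3,:3].T
    return T[:3,3],v
def onz(name,uv,z,T):
    o,v=ray(name,uv,T); return o+v*((z-o[2])/v[:,2])[:,None]
def proj(name,P,T):
    K,d=dist(name); Ti=np.linalg.inv(T)
    return cv2.projectPoints(np.array(P,float).reshape(-1,1,3),cv2.Rodrigues(Ti[:3,:3])[0],Ti[:3,3],K,d)[0].reshape(-1,2)
E
python3 - <<'E'
from h import *
ims=[]
for n in ['scene','side']:
    im=bot.camera(n); save(n+'0',im); T=T_wc(n); print(n,T[:3,3].round(3))
    for t in ['drive','collar','pulley','blank','stand','mat','bottle','driver']:
        for r in bot.search_frame(n,t):
            b=r['bbox']; c=[b[0]+b[2]/2,b[1]+b[3]/2]
            print(n,t,round(r['confidence'],2),np.round(b).astype(int),onz(n,c,0.02,T)[0].round(3))
print(bot.read_clock(),bot.read_tool_rot(),bot.calibration('wrist'))
E
```

```text
pics
scene [1.228 0.453 1.045]
scene drive 0.81 [304 205  61  50] [0.645 0.128 0.02 ]
scene drive 0.59 [269 186  31  30] [ 0.644 -0.034  0.02 ]
scene collar 0.81 [426 218  23  23] [0.496 0.347 0.02 ]
scene pulley 0.63 [217 159  18  17] [ 0.638 -0.244  0.02 ]
scene blank 0.67 [232 140  14  15] [ 0.561 -0.26   0.02 ]
scene stand 0.63 [215 154  42  29] [ 0.629 -0.216  0.02 ]
scene mat 0.9 [275 137  58  34] [ 0.473 -0.088  0.02 ]
scene bottle 0.66 [374 241  31  45] [0.653 0.293 0.02 ]
scene driver 0.73 [340 154  35  43] [0.456 0.081 0.02 ]
side [ 0.303 -0.569  0.583]
side drive 0.79 [327 224  45  39] [ 0.634 -0.054  0.02 ]
side drive 0.77 [285 175  59  46] [0.636 0.114 0.02 ]
side drive 0.61 [343 155  38  28] [0.8   0.177 0.02 ]
side collar 0.86 [211 159  19  20] [0.47 0.33 0.02]
side pulley 0.76 [395 285  26  34] [ 0.651 -0.228  0.02 ]
side blank 0.86 [361 311  24  31] [ 0.569 -0.245  0.02 ]
side stand 0.59 [351 300  79  55] [ 0.594 -0.259  0.02 ]
side mat 0.9 [230 272  84  72] [ 0.433 -0.139  0.02 ]
side bottle 0.77 [286 119  25  52] [0.704 0.366 0.02 ]
side driver 0.71 [204 219  69  31] [0.438 0.067 0.02 ]
0.9 [ 9.41452979e-06  7.07111512e-01  7.07102051e-01 -1.72283378e-05] {'mtx': array([[341.33339447,   0.        , 323.64303257],
       [  0.        , 341.33339447, 197.25648111],
       [  0.        ,   0.        ,   1.        ]]), 'k1': -0.026043861607323696, 'hand_eye': array([[ 3.11161609e-04, -9.63937435e-01, -2.66128775e-01,
         6.56388983e-02],
       [ 9.99999217e-01, -2.25360259e-05,  1.25084063e-03,
         6.78654618e-04],
       [-1.21172959e-03, -2.66128956e-01,  9.63936673e-01,
        -1.64547694e-01],
       [ 0.00000000e+00,  0.00000000e+00,  0.00000000e+00,
         1.00000000e+00]])}
```

```bash
python3 - <<'E'
import cv2,numpy as np
a=cv2.imread('pics/scene0.png');b=cv2.imread('pics/side0.png')
c=cv2.resize(a[115:300,190:470],(800,528),interpolation=cv2.INTER_CUBIC)
cv2.imwrite('pics/sceneA.png',c)
cv2.imwrite('pics/sideA.png',cv2.resize(b[110:360,190:450],(624,600),interpolation=cv2.INTER_CUBIC))
E
```

```text
(no output)
```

View pics/sceneA.png

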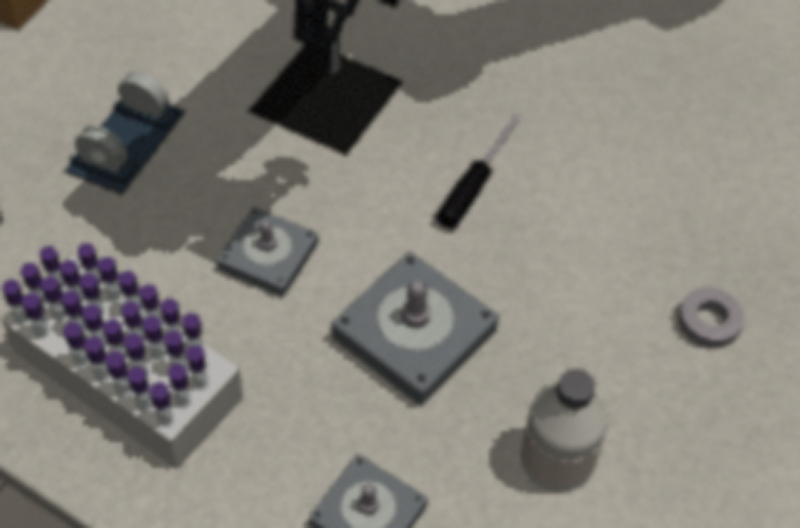

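View pics/sideA.png

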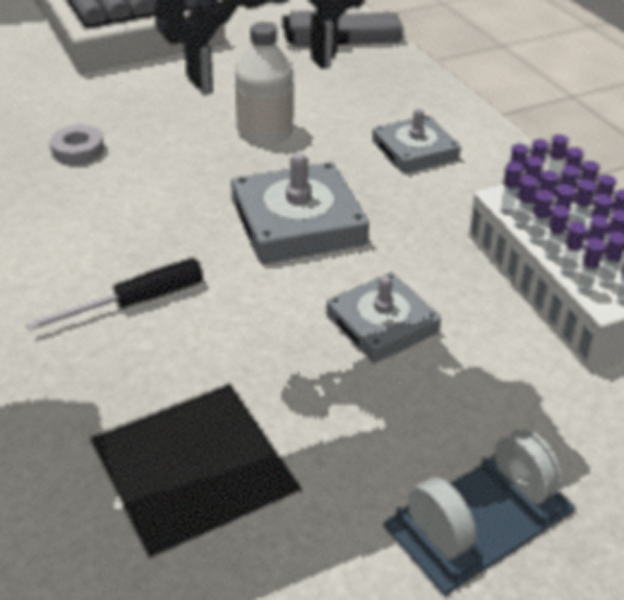

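Three drives show up in the scene crop: a large one at about (415,325), and small ones at (267,248) and (368,503). The large one fits 110 mm, which I'll check with its corners in the wrist view. In the side crop, the disc at (525,468) has a bore and groove, so it's the pulley. The plain disc at (440,518) is the blank. The collar is at scene crop (710,316).

```bash
python3 - <<'E'
from h import *
import pickle
Q=[0,2**-.5,2**-.5,0]
D={}
for n,p in [('drive',[0.64,0.115,0.2]),('collar',[0.483,0.338,0.13])]:
    bot.move_pose(p,Q); bot.wait(0.2); T=T_wc('wrist'); im=bot.camera('wrist'); D[n]=(T,im); save('w_'+n,im)
    for r in bot.search_frame('wrist',n): print(n,r, onz('wrist',[r['bbox'][0]+r['bbox'][2]/2,r['bbox'][1]+r['bbox'][3]/2],0.03 if n=='drive' else .018,T))
pickle.dump(D,open('D.pkl','wb'))
print(bot.read_clock(), bot.read_position(), bot.read_ft_force())
m=np.hstack([D['drive'][1][:, 100:500],D['collar'][1][:,100:500]])
save('m1',m)
E
```

```text
drive {'bbox': [264.9, 102.2, 118.8, 117.0], 'confidence': 0.61} [[0.64152143 0.12449311 0.03      ]]
drive {'bbox': [455.0, 58.1, 86.5, 76.7], 'confidence': 0.57} [[0.80686562 0.1860797  0.03      ]]
drive {'bbox': [291.7, 265.3, 68.4, 70.3], 'confidence': 0.56} [[ 0.64319063 -0.03228296  0.03      ]]
collar {'bbox': [278.1, 144.5, 70.7, 67.9], 'confidence': 0.93} [[0.47702063 0.3425495  0.018     ]]
3.2333 [0.48386897 0.33731919 0.13016528] [-0.33694646  1.45105282  0.19977461]
```

View pics/m1.png

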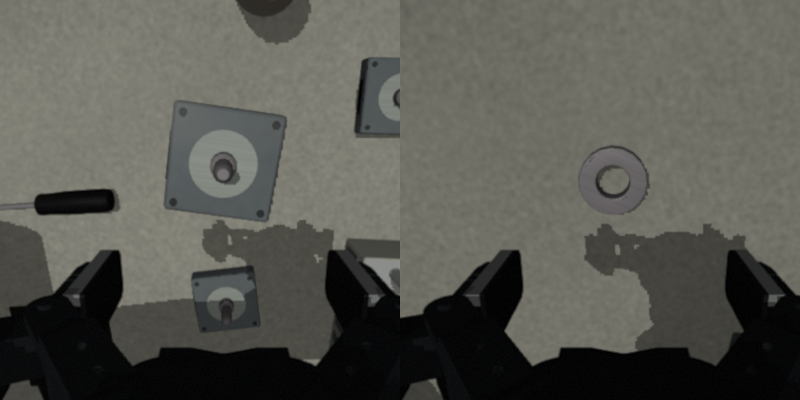

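The wrist montage shows the large drive's top with corners near (175,101), (286,117), (268,220) and (165,208), and its light disc centred near (223,163). A small drive sits at (226,300), and the collar is at (613,180). Next I'll check the drive size and fit circles on rectified planes.

```bash
cat >> h.py <<'E'
def rect(name,im,T,c,z,half=0.06,res=0.00025):
    "top-down picture of plane z around c: column=+x, row=-y"
    n=int(2*half/res); g=(np.arange(n)-n/2+.5)*res
    X,Y=np.meshgrid(c[0]+g,c[1]-g); P=np.c_[X.ravel(),Y.ravel(),np.full(X.size,z)]
    m=proj(name,P,T).astype(np.float32).reshape(n,n,2)
    return cv2.remap(im,m[...,0],m[...,1],cv2.INTER_CUBIC)
def circ(g,r0,r1,c,half=0.06,res=0.00025,p2=15):
    "best circle with radius r0..r1 (m) -> world x,y,r; robust radial-gradient fit"
    from scipy.optimize import minimize
    g=cv2.GaussianBlur(g.astype(np.float32),(0,0),3); a=np.linspace(0,2*np.pi,180,endpoint=False)
    def s(cx,cy,r):
        f=lambda q: cv2.remap(g,(cx+q*np.cos(a)).astype(np.float32)[None],(cy+q*np.sin(a)).astype(np.float32)[None],cv2.INTER_LINEAR)[0]
        return np.clip(np.abs(f(r+4)-f(r-4)),0,25).mean()
    n=g.shape[0]; best=(0,)
    for cx in np.arange(n/2-72,n/2+73,6):
        for cy in np.arange(n/2-72,n/2+73,6):
            for r in np.arange(r0,r1+1e-9,.001)/res: best=max(best,(s(cx,cy,r),cx,cy,r))
    o=minimize(lambda v:-s(*v),best[1:],method='Nelder-Mead',options=dict(initial_simplex=np.array(best[1:])+np.r_[np.zeros((1,3)),np.eye(3)*5]))
    cx,cy,r=o.x
    return np.array([c[0]+(cx-n/2+.5)*res,c[1]-(cy-n/2+.5)*res,r*res]),-o.fun,(cx,cy,r)
E
python3 - <<'E'
from h import *
import pickle
D=pickle.load(open('D.pkl','rb'))
T,im=D['drive']
P=onz('wrist',np.array([[175,101],[286,117],[268,220],[165,208]])+[100,0],.03,T)
print('sides',np.linalg.norm(P-np.roll(P,1,0),axis=1).round(4),'ctr',P.mean(0).round(4))
out=[]
for n,c,z,rs in [('drive',(.641,.124),.03,[(.028,.038)]),('collar',(.477,.3425),.018,[(.027,.031),(.0125,.0155)])]:
    T,im=D[n]; rc=rect('wrist',im,T,c,z); g=cv2.cvtColor(rc,cv2.COLOR_RGB2GRAY)
    for r in rs:
        v,s,pc=circ(g,*r,c); print(n,v.round(4),round(s,1)); cv2.circle(rc,(int(pc[0]),int(pc[1])),int(pc[2]),(255,0,0),1)
    out.append(rc[:, 40:440])
save('m2',np.hstack(out))
E
```

```text
sides [0.1069 0.1068 0.1052 0.1071] ctr [0.6407 0.1216 0.03  ]
drive [0.6399 0.1209 0.0341] 24.8
collar [0.4768 0.3403 0.0298] 19.0
collar [0.4755 0.3394 0.0147] 21.2
```

View pics/m2.png

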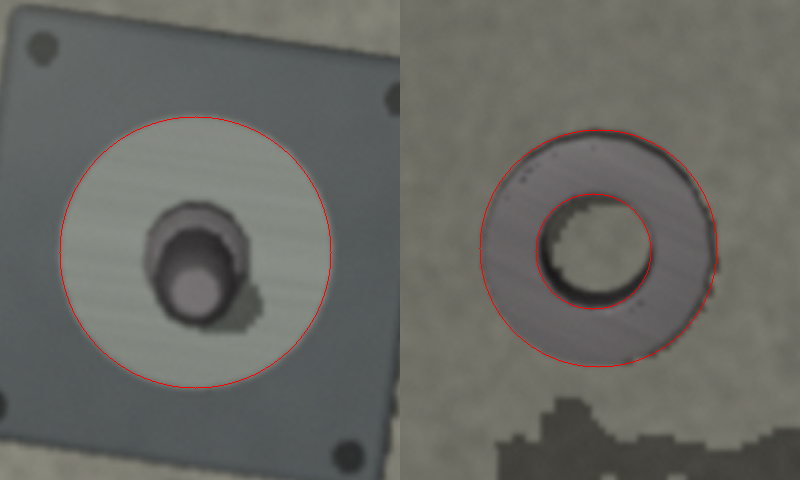

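Side lengths of about 107 mm (bevelled edge) confirm this is the 110 mm drive. The seat is at about (0.640, 0.121), and the collar bore at about (0.4755, 0.3395). I'll grasp the collar now.

```bash
python3 - <<'E'
from h import *
Q=[0,2**-.5,2**-.5,0]
x,y=.4757,.3397
bot.move_pose([x,y,.05],Q)
print('desc',bot.move_linear([x,y,.003],speed=.1,until_force=10),bot.read_position())
bot.set_gripper(0.3,grasp_force=50)
print('grip',bot.read_gripper_width(),bot.read_finger_force(),bot.read_position())
bot.move_linear([x,y,.125],speed=.2)
bot.move_linear([.64,.121,.125],speed=.25); bot.wait(.2)
print(bot.read_gripper_width(),bot.read_position(),bot.read_ft_force(),bot.read_clock())
T=T_wc('wrist'); im=bot.camera('wrist'); save('w3',im); np.savez('w3',T=T,im=im)
cv2.imwrite('pics/w3c.png',cv2.resize(im[100:340,170:490,::-1],(800,600),interpolation=cv2.INTER_CUBIC))
E
```

```text
desc False [0.47644573 0.34007795 0.00383475]
grip 0.29722065816637566 0.0 [0.47572197 0.33970468 0.00303066]
0.29810254886368476 [0.63943175 0.12221311 0.12518981] [-0.67390074 -0.0784149  -0.59206336] 7.0667
```

View pics/w3c.png

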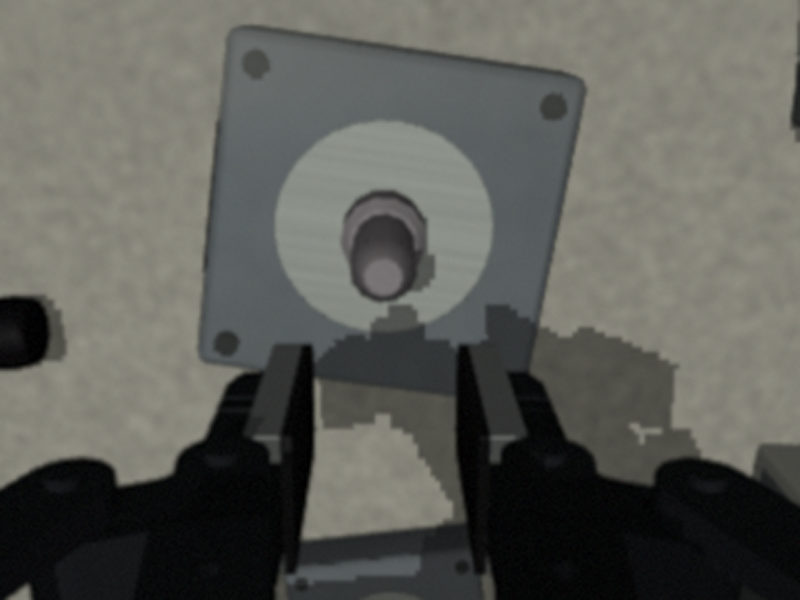

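The gripper came away empty: the fingers are at 0.3 with nothing between the pads, and the spindle stands clear at (383,240). The open pads ride higher than the TCP suggests, so they passed over the collar. I'll look at the collar again, then descend to touch the bench before gripping.

```bash
python3 - <<'E'
from h import *
Q=[0,2**-.5,2**-.5,0]
bot.set_gripper(0.85); 
# look from ~ same place
bot.move_pose([.477,.337,.125],Q); bot.wait(.2)
T=T_wc('wrist'); im=bot.camera('wrist'); save('w4',im)
for r in bot.search_frame('wrist','collar'):
    b=r['bbox']; c=onz('wrist',[b[0]+b[2]/2,b[1]+b[3]/2],.018,T)[0]; print(r,c)
    if r['confidence']>.6:
        g=cv2.cvtColor(rect('wrist',im,T,c,.018),cv2.COLOR_RGB2GRAY); print(circ(g,.0125,.0155,c)[:2])
print(bot.read_position(),bot.read_clock())
E
```

```text
{'bbox': [281.1, 144.4, 76.1, 68.6], 'confidence': 0.55} [0.4755257  0.34232309 0.018     ]
[0.47777122 0.33621593 0.12489378] 8.9833
```

```bash
python3 - <<'E'
from h import *
Q=[0,2**-.5,2**-.5,0]
T=T_wc('wrist'); im=bot.camera('wrist')
c=(.4755,.341); rc=rect('wrist',im,T,c,.018); g=cv2.cvtColor(rc,cv2.COLOR_RGB2GRAY); v,s,pc=circ(g,.0125,.0155,c); print(v,s)
x,y=v[:2]
bot.move_pose([x,y,.05],Q)
h=bot.move_linear([x,y,-.014],speed=.05,until_force=6); p=bot.read_position(); print('touch',h,p,bot.read_ft_force())
bot.move_linear([x,y,p[2]+.003],speed=.05)
bot.set_gripper(0.4,grasp_force=50)
w=bot.read_gripper_width(); print('grip',w,bot.read_finger_force(),bot.read_position(),bot.read_clock())
if w>.5:
    bot.move_linear([x,y,.06],speed=.1); print(bot.read_gripper_width(),bot.read_ft_force(),bot.read_clock())
E
```

```text
[0.47572173 0.34219727 0.01255607] 21.561859130859375
touch False [ 0.47604699  0.34236302 -0.01364037] [-0.15948298 -0.46593121 -0.12718769]
grip 0.6350517685101026 50.67688750103116 [ 0.4756343   0.34235038 -0.00956562] 11.4417
0.6328747755007544 [ 1.16633122e-03 -4.66802998e-01 -2.37875043e+00] 12.3
```

```bash
python3 - <<'E'
from h import *
bot.move_linear([.4757,.3422,.09],speed=.2)
bot.move_linear([.6400,.121,.09],speed=.25); bot.wait(.2)
T=T_wc('wrist'); im=bot.camera('wrist'); save('w5',im); np.savez('w5',T=T,im=im)
p=np.array(bot.read_position()); z=p[2]+.0276; print(p,bot.read_gripper_width(),bot.read_clock())
rc=rect('wrist',im,T,p,z); np.save('rc5',rc)
g=cv2.cvtColor(rc,cv2.COLOR_RGB2GRAY)
for a in [(.0125,.0155),(.027,.031)]:
    v,s,pc=circ(g,*a,p); print(v[:2]-p[:2],v[2],s); cv2.circle(rc,(int(pc[0]),int(pc[1])),int(pc[2]),(255,0,0),1)
a=cv2.resize(im[100:300,230:430],(480,480),interpolation=cv2.INTER_CUBIC)
save('m5',np.hstack([rc,a])[:, :])
cv2.imwrite('pics/m5.png',cv2.resize(cv2.imread('pics/m5.png'),(800,400)))
E
```

```text
[0.63951437 0.12205669 0.09015172] 0.6340085861189808 14.1
[ 0.00067828 -0.00237033] 0.014225701535201933 21.72847557067871
[ 0.00071395 -0.00260508] 0.028214213964605148 23.01285743713379
```

View pics/m5.png

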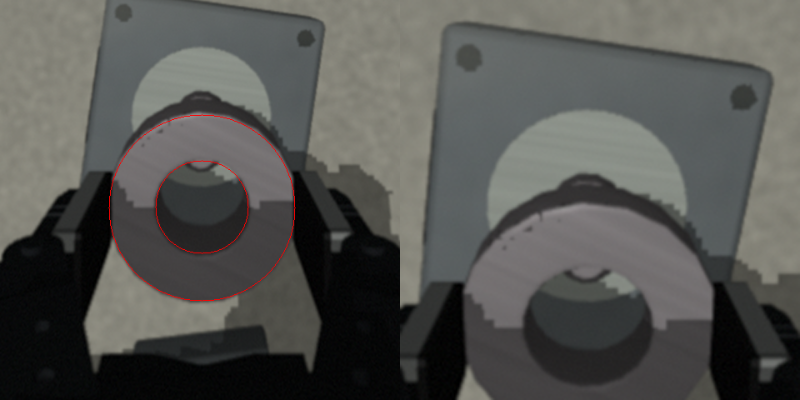

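The fits sit well on the collar, whose bore is at (203,207) in the left panel, over the drive's light disc. Read positions carry about 1 mm of noise, so I'll fit the seat disc in this same picture using the commanded pose.

```bash
cat >> h.py <<'E'
QD=[0,2**-.5,2**-.5,0]
def T_cmd(p,q=QD):
    T=np.eye(4); T[:3,:3]=R.from_quat([q[1],q[2],q[3],q[0]]).as_matrix(); T[:3,3]=p
    return T@np.array(bot.calibration('wrist')['hand_eye'])
def fit(im,T,c,z,r0,r1,mask=None):
    g=cv2.cvtColor(rect('wrist',im,T,c,z),cv2.COLOR_RGB2GRAY)
    return circ(g,r0,r1,c)[:2]
E
python3 - <<'E'
from h import *
import pickle
im=np.load('w5.npz')['im']; T=T_cmd([.64,.121,.09])
print(fit(im,T,(.64,.121),.0276+.09,.013,.0155),fit(im,T,(.64,.121),.0276+.09,.027,.031))
print('seat now',fit(im,T,(.64,.121),.03,.033,.0355))
im=np.load('w3.npz')['im']; print('seat w3',fit(im,T_cmd([.64,.121,.125]),(.64,.121),.03,.033,.0355))
im=pickle.load(open('D.pkl','rb'))['drive'][1]; print('seat w0',fit(im,T_cmd([.64,.115,.2]),(.64,.121),.03,.033,.0355))
E
```

```text
(array([0.64076981, 0.11854329, 0.01425839]), np.float64(21.73781967163086)) (array([0.64089315, 0.11828056, 0.02820019]), np.float64(23.008180618286133))
seat now (array([0.64039182, 0.11997495, 0.03448227]), np.float64(18.2995662689209))
seat w3 (array([0.64040352, 0.11963845, 0.03405667]), np.float64(24.60848617553711))
seat w0 (array([0.64025973, 0.1221273 , 0.03408803]), np.float64(24.84073257446289))
```

```bash
python3 - <<'E'
from h import *
x,y=.6395,.1226
bot.move_linear([x,y,.07],speed=.1)
h=bot.move_linear([x,y,.0175],speed=.05,until_force=12); print(h,bot.read_position(),bot.read_ft_force(),bot.read_moment(),bot.read_clock())
E
```

```text
True [0.63888213 0.12290976 0.02055777] [-1.11401282  0.09765152  5.8959735 ] [ 0.00812289  0.06762466 -0.02614588] 15.3667
```

```bash
python3 - <<'E'
from h import *
bot.set_gripper(.9)
bot.move_linear([.64,.121,.09],speed=.2); bot.wait(.2)
im=bot.camera('wrist'); T=T_cmd([.64,.121,.09]); np.savez('w6',im=im); save('w6',im)
for z in (.048,.066): print(z,[fit(im,T,(.64,.12),z,*a) for a in [(.0275,.031)]])
print('seat',fit(im,T,(.64,.12),.03,.033,.0355),bot.read_clock())
cv2.imwrite('pics/w6c.png',cv2.resize(im[80:280,220:440,::-1],(660,600),interpolation=cv2.INTER_CUBIC))
E
```

```text
0.048 [(array([0.64138975, 0.1212478 , 0.02925004]), np.float64(20.466367721557617))]
0.066 [(array([0.64162607, 0.13019906, 0.02913701]), np.float64(22.013870239257812))]
seat (array([0.64175828, 0.1193586 , 0.03481263]), np.float64(21.411773681640625)) 16.475
```

View pics/w6c.png

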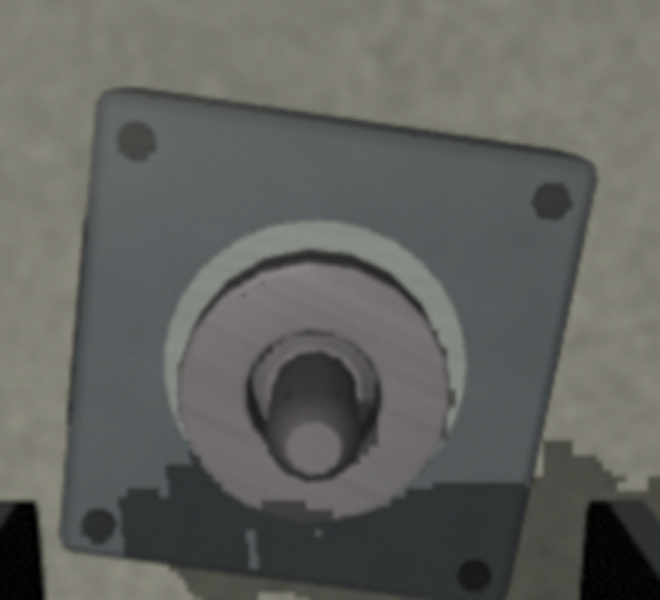

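The collar sits flat and concentric around the spindle, centred near (315,390) in the crop, with the step visible inside its bore. Next I'll look at the stand.

```bash
cat >> h.py <<'E'
def qyaw(a,q=QD):
    r=(R.from_euler('z',a)*R.from_quat([q[1],q[2],q[3],q[0]])).as_quat(); return [r[3],r[0],r[1],r[2]]
E
python3 - <<'E'
from h import *
a=np.arctan2(.0165,.078); q=qyaw(a); print(a)
bot.move_linear([.64,.121,.15],speed=.3)
bot.move_pose([.6445,-.2355,.15],q); bot.set_gripper(.5); bot.wait(.2)
im=bot.camera('wrist'); np.savez('w7',im=im); save('w7',im); T=T_cmd([.6445,-.2355,.15],q)
for t in ['pulley','blank','stand']:
    for r in bot.search_frame('wrist',t):
        b=r['bbox']; print(t,r,onz('wrist',[b[0]+b[2]/2,b[1]+b[3]/2],.045,T))
print(bot.read_clock())
c=(.6445,-.2355)
rc=rect('wrist',im,T,c,.058,half=.075,res=.0003)
top=cv2.resize(rc,(400,400)); 
save('m7',np.hstack([top,cv2.resize(im[50:350,170:470],(400,400),interpolation=cv2.INTER_CUBIC)]))
E
```

```text
0.20846521837998774
pulley {'bbox': [314.5, 161.1, 19.2, 62.3], 'confidence': 0.89} [[ 0.64647877 -0.23990235  0.045     ]]
blank {'bbox': [39.5, 0.3, 145.2, 72.5], 'confidence': 0.64} [[ 0.46943032 -0.15640583  0.045     ]]
blank {'bbox': [212.6, 153.8, 34.7, 63.6], 'confidence': 0.59} [[ 0.57042954 -0.2502767   0.045     ]]
stand {'bbox': [211.5, 140.5, 140.8, 79.8], 'confidence': 0.96} [[ 0.61104262 -0.23728012  0.045     ]]
18.9917
```

View pics/m7.png

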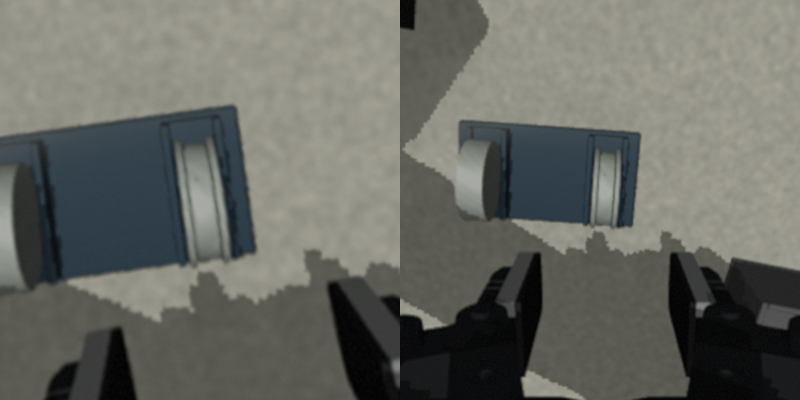

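Both panels show the stand. The grooved rim of the pulley is at (203,200) left and (605,188) right. The plain blank is at (15,225) left and (478,180) right. I'll get the stand's pose from its blue base, then pull the pulley.

```bash
python3 - <<'E'
from h import *
im=np.load('w7.npz')['im']; a=0.20846521837998774; T=T_cmd([.6445,-.2355,.15],qyaw(a))
c=(.605,-.243); rc=rect('wrist',im,T,c,.004,half=.1,res=.0005)
i=rc.astype(int); m=((i[...,2]-i[...,0])>14).astype(np.uint8)
m=cv2.morphologyEx(m,cv2.MORPH_OPEN,np.ones((5,5))); k=cv2.connectedComponentsWithStats(m)
j=1+np.argmax(k[2][1:,4]); pts=np.argwhere(k[1]==j)[:,::-1].astype(np.float32)
(r,(w,h),ang)=cv2.minAreaRect(pts); ctr=np.array([c[0]+(r[0]-199.5)*.0005,c[1]-(r[1]-199.5)*.0005])
print(ctr,w*.0005,h*.0005,ang)
# pulley seen: bright part of the right disc on plane .058
save('x7',m*255*np.ones(3,np.uint8)[None,None] if 0 else rc)
rc=rect('wrist',im,T,(.6445,-.2355),.058,half=.045,res=.00025); i=rc.astype(int)
m=((i.mean(2)>95)&(i[...,2]-i[...,0]<14)).astype(np.uint8); m[:, :60]=0
for s in cv2.connectedComponentsWithStats(m)[2][1:]:
    if s[4]>1500: print(s,.6445+(s[0]+s[2]/2-180)*.00025,-.2355-(s[1]+s[3]/2-180)*.00025)
E
```

```text
[ 0.62389403 -0.24613945] 0.06719630432128906 0.08854418182373047 82.23483276367188
[   60     0   300   360 64055] 0.6519999999999999 -0.2355
```

```bash
python3 - <<'E'
from h import *
from scipy.optimize import least_squares
a=0.20846521837998774; T=T_cmd([.6445,-.2355,.15],qyaw(a)); t=np.linspace(0,2*np.pi,90)
def bb(x,y,yaw=.136):
    ax=np.array([np.cos(yaw),np.sin(yaw),0]); ay=np.array([-ax[1],ax[0],0])
    P=np.concatenate([[x,y,.032]+s*.008*ax+.026*(np.cos(t)[:,None]*ay+np.sin(t)[:,None]*[0,0,1]) for s in(-1,1)])
    P=P[P[:,2]>.018]; u=proj('wrist',P,T); return np.r_[u.min(0),u.max(0)]
for b in ([314.5,161.1,19.2,62.3],):
    o=[b[0],b[1],b[0]+b[2],b[1]+b[3]]
    r=least_squares(lambda v:(bb(*v)-o),[.645,-.238],diff_step=1e-4); print(r.x,r.fun.round(1))
E
```

```text
[ 0.64695913 -0.2433285 ] [-2.2  0.1  2.1 -0. ]
```

The two estimates agree: pulley at (0.6465, -0.243), yaw 0.136. I'll find a workable lay-down tilt over the mat first, then pull the pulley.

```bash
cat >> h.py <<'E'
def qtilt(yaw,th):
    "tool leaning so tool z has horizontal part along +tool-y dir (th>0) ; yaw of tool y from world x"
    r=(R.from_euler('z',yaw)*R.from_euler('y',-th)*R.from_quat([QD[1],QD[2],QD[3],QD[0]])).as_quat(); return [r[3],r[0],r[1],r[2]]
E
python3 - <<'E'
from h import *
T=T_wc('scene'); P=onz('scene',[[330.7,143],[310.8,168.6],[277.5,152.8]],.002,T); print('mat',((P[0]+P[2])/2).round(3),np.linalg.norm(np.diff(P,axis=0),axis=1))
q=[qtilt(0,.9)]; print('toolz',R.from_quat(np.roll(q[0],-1)).as_matrix()[:,2])
for th in (.9,-.9):
  for yaw in np.arange(-1.57,1.6,.3925):
    for c in [(.445,-.115)]:
      ok=[]
      for z in (.025,.08):
        j=bot.solve_ik([*c,z],qtilt(yaw,th)); ok.append(None if j is None else np.round(j,2))
      if all(o is not None for o in ok): print(th,round(yaw,2),ok[0],ok[1])
E
```

```text
mat [ 0.439 -0.111  0.002] [0.11795025 0.11662474]
toolz [ 0.78332691  0.         -0.62160997]
0.9 -1.57 [ 0.14  0.66 -0.66  0.43 -0.89 -2.91] [ 0.14  0.55 -0.64  0.56 -0.89 -2.91]
0.9 -1.18 [ 0.13  0.56 -1.06 -0.36 -0.86  2.73] [ 0.13  0.39 -1.03 -0.17 -0.86  2.73]
0.9 0.39 [-1.04  0.53 -1.19 -0.32  0.89  0.22] [-1.04  0.33 -1.16 -0.09  0.89  0.22]
0.9 0.79 [-1.02  0.61 -0.81  0.44  0.87 -0.37] [-1.02  0.49 -0.79  0.58  0.87 -0.37]
0.9 1.18 [-0.94  0.76 -0.47  0.92  0.73 -0.77] [-0.94  0.66 -0.46  1.03  0.73 -0.77]
0.9 1.57 [-0.82  0.89 -0.17  1.25  0.56 -1.04] [-0.82  0.81 -0.16  1.34  0.56 -1.04]
-0.9 -1.57 [-0.82  0.89 -0.17  1.25  0.56  2.1 ] [-0.82  0.81 -0.16  1.34  0.56  2.1 ]
-0.9 -1.18 [-0.69  1.    0.08  1.49  0.38  1.89] [-0.69  0.93  0.09  1.57  0.38  1.89]
-0.9 -0.78 [-0.55  1.08  0.27  1.64  0.19  1.72] [-0.55  1.02  0.28  1.72  0.19  1.72]
-0.9 -0.39 [-0.41  1.13  0.37  1.71 -0.01  1.56] [-0.41  1.06  0.38  1.78 -0.01  1.56]
-0.9 0.0 [-0.27  1.12  0.35  1.68 -0.21  1.4 ] [-0.27  1.05  0.35  1.76 -0.21  1.4 ]
-0.9 0.39 [-0.13  1.05  0.21  1.55 -0.41  1.22] [-0.13  0.98  0.22  1.63 -0.41  1.22]
-0.9 0.79 [-0.01  0.95 -0.02  1.33 -0.6   1.  ] [-0.01  0.87 -0.01  1.41 -0.6   1.  ]
-0.9 1.18 [ 0.08  0.81 -0.31  0.98 -0.77  0.69] [ 0.08  0.73 -0.29  1.08 -0.77  0.69]
-0.9 1.57 [ 0.14  0.66 -0.66  0.44 -0.89  0.23] [ 0.14  0.55 -0.64  0.56 -0.89  0.23]
```

```bash
python3 - <<'E'
from h import *
x,y,q=.6465,-.2431,qyaw(.136)
bot.set_gripper(.45)
bot.move_pose([x,y,.10],q)
h=bot.move_linear([x,y,.033],speed=.1,until_force=10); print('desc',h,bot.read_position())
if not h:
    bot.set_gripper(0.05,grasp_force=40); w=bot.read_gripper_width(); print('grip',w,bot.read_finger_force(),bot.read_ft_force())
    if w>.1:
        bot.move_linear([x,y,.13],speed=.15); print(bot.read_gripper_width(),bot.read_ft_force())
        bot.move_pose([.445,-.112,.10],qtilt(0,-.9)); bot.wait(.1)
        T=T_cmd([.445,-.112,.10],qtilt(0,-.9)); im=bot.camera('wrist'); save('w8',im); im2=bot.camera('side')
        u=proj('side',[[.445,-.112,.1]],T_wc('side'))[0].astype(int); print(u)
        a=cv2.resize(im[100:400,170:470],(400,400)); b=cv2.resize(im2[u[1]-75:u[1]+75,u[0]-75:u[0]+75],(400,400),interpolation=cv2.INTER_CUBIC); save('m8',np.hstack([a,b]))
print(bot.read_clock())
E
```

```text
desc False [ 0.64716837 -0.24338678  0.03386089]
grip 0.15487599382783143 39.18455243110657 [-0.07322758 -0.40866508  4.81782749]
0.15737947627486928 [-0.52824026  0.94684662 -1.50906326]
[269 262]
22.5917
```

View pics/m8.png

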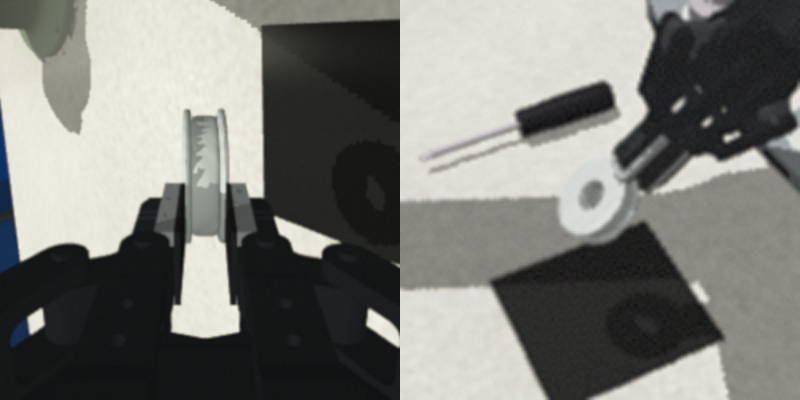

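The pulley is held near its rim, with its bore visible at (590,195) in the right panel, and it's tilted about 52° over the free mat. I'll lower it until the edge touches, ease the grip and withdraw along the fingers.

```bash
python3 - <<'E'
from h import *
q=qtilt(0,-.9); zt=R.from_quat(np.roll(q,-1)).as_matrix()[:,2]
x,y=.445,-.112
bot.move_linear([x,y,.045],speed=.15)
h=bot.move_linear([x,y,.020],speed=.04,until_force=4); p=np.array(bot.read_position()); print('touch',h,p,bot.read_ft_force())
bot.set_gripper(.23); 
c=np.array([x,y,p[2]])-zt*.06
bot.move_linear(c,speed=.08)
print(bot.read_clock())
bot.move_pose([.44,-.115,.13],QD); bot.set_gripper(.9); bot.wait(.2)
im=bot.camera('wrist'); np.savez('w9',im=im); T=T_cmd([.44,-.115,.13])
for r in bot.search_frame('wrist','pulley'):
    b=r['bbox']; print(r,onz('wrist',[b[0]+b[2]/2,b[1]+b[3]/2],.018,T)[0])
rc=rect('wrist',im,T,(.44,-.115),.018,half=.1,res=.0005)
save('m9',np.hstack([rc,im[:,120:520]])); print(bot.read_clock())
E
```

```text
touch True [ 0.44481866 -0.11204816  0.02364292] [ 1.16878302 -0.29269328  3.17724412]
24.775
{'bbox': [310.0, 146.6, 59.0, 64.4], 'confidence': 0.56} [ 0.45416707 -0.1098527   0.018     ]
{'bbox': [246.1, 108.7, 147.6, 139.1], 'confidence': 0.51} [ 0.43793392 -0.1093888   0.018     ]
26.725
```

View pics/m9.png

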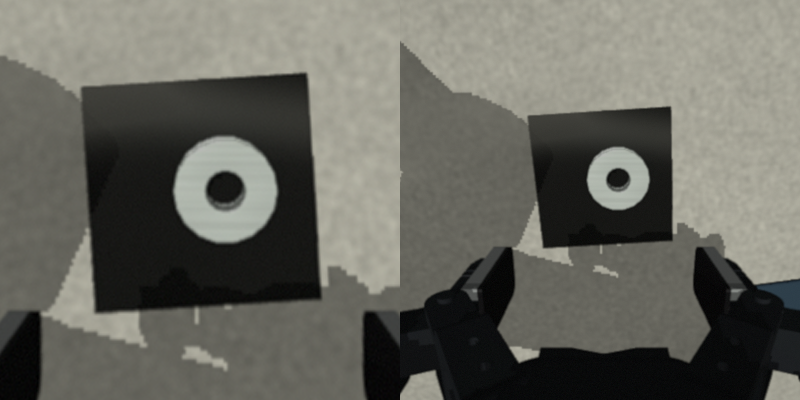

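The pulley lies flat on the mat with its bore up, at (225,190) in the rectified panel, which is about (0.453, -0.110). I'll regrip it by the rim and carry it over the spindle.

```bash
python3 - <<'E'
from h import *
im=np.load('w9.npz')['im']; T=T_cmd([.44,-.115,.13])
o=fit(im,T,(.453,-.110),.018,.0245,.028); b=fit(im,T,(.453,-.110),.018,.009,.0115); print(o,b)
x,y=(o[0][:2]+b[0][:2])/2
bot.set_gripper(.85)
bot.move_pose([x,y,.04],QD)
h=bot.move_linear([x,y,-.006],speed=.06,until_force=6); print(h,bot.read_position(),bot.read_ft_force())
if not h:
    bot.set_gripper(.35,grasp_force=50); w=bot.read_gripper_width(); print('grip',w,bot.read_finger_force(),bot.read_ft_force())
    if w>.45:
        bot.move_linear([x,y,.11],speed=.2); print(bot.read_gripper_width(),bot.read_ft_force())
        P=[.640,.120,.11]
        bot.move_linear(P,speed=.25); bot.wait(.2)
        im=bot.camera('wrist'); np.savez('w10',im=im); T=T_cmd(P)
        zt=.11+.006+.018
        rc=rect('wrist',im,T,P,zt)
        f=[fit(im,T,P,zt,*r) for r in ((.0245,.028),(.009,.0115))]; print(f)
        for v,_ in f: cv2.circle(rc,(int((v[0]-P[0])/.00025+240),int(240-(v[1]-P[1])/.00025)),int(v[2]/.00025),(255,0,0),1)
        m=np.hstack([rc[:,40:440],cv2.resize(im[100:300,220:420],(480,480),interpolation=cv2.INTER_CUBIC)[:,40:440]]); save('m10',m)
print(bot.read_clock())
E
```

```text
(array([ 0.453125, -0.110125,  0.0265  ]), np.float64(25.0)) (array([ 0.453125, -0.111625,  0.01    ]), np.float64(25.0))
False [ 0.45328129 -0.11094241 -0.00594381] [-0.22848312 -0.0161901  -0.25777108]
grip 0.35497492653915214 11.479477735119872 [-2.83507361 -0.18744008 23.40666284]
28.7917
```

```bash
python3 - <<'E'
from h import *
x,y=.4531,-.1109
bot.set_gripper(.9); bot.move_linear([.44,-.115,.13],speed=.25); bot.wait(.15)
P=[.44,-.115,.13]; im=bot.camera('wrist'); T=T_cmd(P); np.savez('w11',im=im)
o=fit(im,T,(.453,-.110),.018,.0245,.028); b=fit(im,T,(.453,-.110),.018,.009,.0115); print(o,b,bot.read_clock())
save('m11',np.hstack([rect('wrist',im,T,P,.018,half=.1,res=.0005),im[:,120:520]]))
E
```

```text
(array([ 0.454625, -0.111625,  0.0275  ]), np.float64(25.0)) (array([ 0.456125, -0.111625,  0.01    ]), np.float64(25.0)) 30.2083
```

View pics/m11.png

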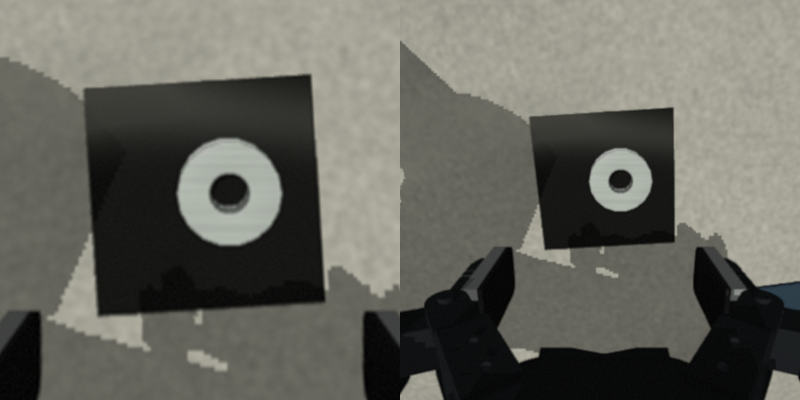

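The pulley is still flat at the same place, (229,192). The pads slid over its top, so they need to go lower; I'll touch the mat first, then grip.

```bash
python3 - <<'E'
from h import *
im=np.load('w11.npz')['im']; T=T_cmd([.44,-.115,.13]); c=(.454,-.111)
g=cv2.cvtColor(rect('wrist',im,T,c,.018,half=.035),cv2.COLOR_RGB2GRAY); m=(g>80).astype(np.uint8)
cn=max(cv2.findContours(m,0,2)[0],key=cv2.contourArea); (u,v),(a,b),_=cv2.fitEllipse(cn); x,y=c[0]+(u-139.5)*.00025,c[1]-(v-139.5)*.00025
print('top face',x,y,a*.00025,b*.00025)
bot.set_gripper(.78)
bot.move_pose([x,y,.04],QD)
h=bot.move_linear([x,y,-.022],speed=.05,until_force=5); z=bot.read_position()[2]; print(h,z,bot.read_ft_force())
z=max(z,-.022)+.0025; bot.move_linear([x,y,z],speed=.05)
bot.set_gripper(.35,grasp_force=50); w=bot.read_gripper_width(); print('grip',w,z,bot.read_position(),bot.read_finger_force(),bot.read_ft_force())
if w>.45:
    bot.move_linear([x,y,.04],speed=.1); print(bot.read_gripper_width(),bot.read_ft_force())
print(bot.read_clock())
E
```

```text
top face 0.45462960815429687 -0.11108960723876954 0.05196207046508789 0.05418627166748047
False -0.0217277793336573 [-0.22176927 -0.68424646 -0.19897158]
grip 0.5682402007575484 -0.0192277793336573 [ 0.4546221  -0.11118683 -0.01860724] 53.237322195782326 [-2.09860718  1.00735006  8.55619209]
0.5687280229130532 [ 0.53997544 -0.03559112 -0.48528049]
33.6333
```

```bash
python3 - <<'E'
from h import *
bot.move_linear([.4546,-.1111,.09],speed=.2)
P=[.640,.120,.075]
bot.move_linear([.64,.12,.09],speed=.25); bot.move_linear(P,speed=.1); bot.wait(.3)
im=bot.camera('wrist'); np.savez('w12',im=im); T=T_cmd(P); zt=P[2]+.0192+.018
g=cv2.cvtColor(rect('wrist',im,T,P,zt,half=.06),cv2.COLOR_RGB2GRAY); print(bot.read_position(),bot.read_gripper_width(),bot.read_clock())
c,s,_=circ(g,.0245,.028,P); print(c,s); b,s,_=circ(g,.009,.0115,P); print(b,s)
print('disc',fit(im,T,P,.03,.033,.0355),'collar',fit(im,T,P,.048,.0275,.031))
rc=rect('wrist',im,T,P,zt)
for v in (c,b): cv2.circle(rc,(int((v[0]-P[0])/.00025+240),int(240-(v[1]-P[1])/.00025)),int(v[2]/.00025),(255,0,0),1)
save('m12',np.hstack([rc[:,40:440],cv2.resize(im[80:280,220:420],(480,480),interpolation=cv2.INTER_CUBIC)[:,40:440]]))
E
```

```text
[0.64025328 0.11997189 0.07541914] 0.5681581982124667 36.0167
[0.64068482 0.12043791 0.02523563] 20.807741165161133
[0.64073308 0.12067268 0.01004202] 22.8115234375
disc (array([0.63971591, 0.11972275, 0.03474405]), np.float64(16.332670211791992)) collar (array([0.63976982, 0.12656602, 0.03184403]), np.float64(16.335487365722656))
```

View pics/m12.png

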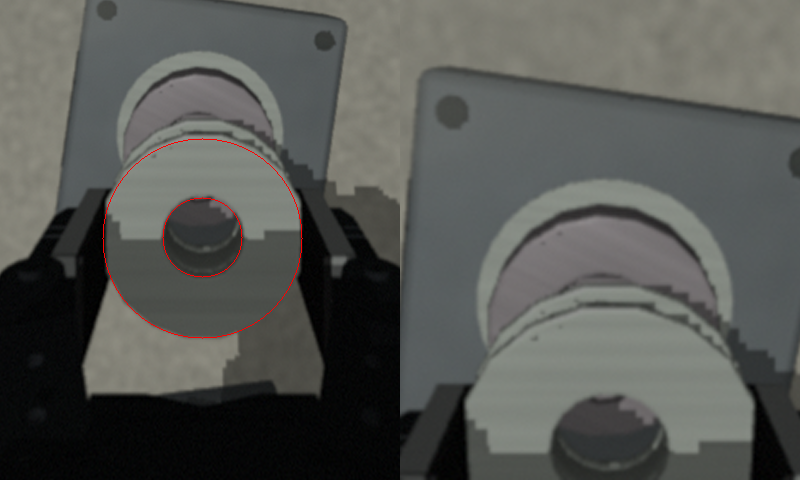

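The held pulley's bore is at (202,237), with the collar and light disc behind it. Bore relative to seat is about (+1, +0.9) mm, so I'll correct by that and descend under force control.

```bash
python3 - <<'E'
from h import *
x,y=.6394,.1192
bot.move_linear([x,y,.062],speed=.08); bot.wait(.1); f0=np.array(bot.read_ft_force()); print(f0)
h=bot.move_linear([x,y,.044],speed=.04,until_force=6); p=bot.read_position(); print(h,p,np.array(bot.read_ft_force())-f0,bot.read_moment())
if not h:
    h=bot.move_linear([x,y,.025],speed=.04,until_force=8); p=bot.read_position(); print(h,p,np.array(bot.read_ft_force())-f0,bot.read_moment())
print(bot.read_clock())
E
```

```text
[-0.01920373 -0.08627175 -0.63225602]
False [0.63888157 0.11950244 0.04346952] [-0.88149728  2.09940573 -0.99102124] [0.38447085 0.17631057 0.03387556]
True [0.63947148 0.11984834 0.02749798] [-1.55195147  0.10392477  5.11869902] [0.06825475 0.16130193 0.01053562]
37.475
```

```bash
python3 - <<'E'
from h import *
bot.set_gripper(.85)
bot.move_linear([.64,.119,.10],speed=.15); bot.wait(.2)
P=[.64,.119,.10]; im=bot.camera('wrist'); T=T_cmd(P); s=bot.camera('side')
print('pulley@.064',fit(im,T,(.64,.12),.064,.0245,.028),'disc',fit(im,T,(.64,.12),.03,.033,.0355),bot.read_clock())
u=proj('side',[[.64,.12,.05]],T_wc('side'))[0].astype(int)
save('m13',np.hstack([cv2.resize(im[70:270,220:420],(400,400),interpolation=cv2.INTER_CUBIC),cv2.resize(s[u[1]-40:u[1]+40,u[0]-40:u[0]+40],(400,400),interpolation=cv2.INTER_CUBIC)]))
E
```

```text
pulley@.064 (array([0.64145554, 0.11931009, 0.02559611]), np.float64(21.58241844177246)) disc (array([0.64120424, 0.11221174, 0.03218902]), np.float64(21.744524002075195)) 38.775
```

View pics/m13.png

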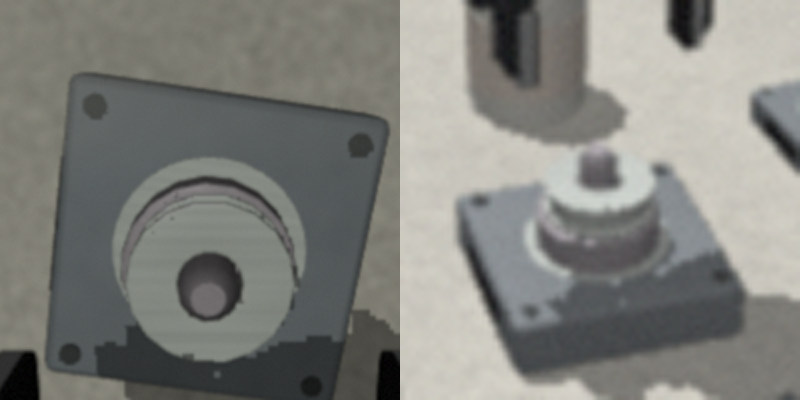

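The side panel shows the collar on the housing with the pulley flat on it at (600,205), and about 16 mm of shaft standing out at (598,165). The fingers are clear, so I'm handing in.

```bash
python3 - <<'E'
from h import *
print(bot.read_ft_force()); print(bot.close_job(), bot.read_clock())
E
```

```text
[-0.03878033  0.07474858 -0.61985624]
the job is handed in; nothing more can be done
the job is handed in; nothing more can be done
```

The collar and then the pulley are threaded down the 110 mm drive's spindle and look home and flat in the last pictures; I handed the job in at about 39 s of the 67 s, but the hand-in returned no verdict.

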